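Close the carver's bench chest

TASK

Close up the wooden tool chest on the bench: with your fingertips, push both open drawers fully home, flush with the chest's front, and press the lid down until it lies shut on the rim. Push gently, without slamming or forcing, pull or lift nothing, and leave the loose things on the bench and in the chest where they are.

Things in the scene. Friction and masses are not known exactly. Their poses are not given: they have to be found in the camera images.
- chest: Oak chest, fixed on the bench: 360 mm wide (y), 210 deep (x), 150 high to the rim, 162 with the lid shut; plinth 6 mm prouder, 14 high. Origin: centre of its underside; x points from the drawer front (towards the robot) to the back, z up. From the top: open till 38 deep under a hinged lid, shallow drawer, deeper drawer. Brass bail handles stand 20 mm out of the ends, 112 mm up.
- drawer_bottom (a joint): How far the lower, deeper drawer stands out of the chest, in m: 0 = fully home, front flush with the chest front; it grows as the drawer comes out along the chest's -x, stop at 0.13. Slides with about 2 N of friction plus light damping, no spring; stays where it is left and stops dead at 0. It starts 45 to 85 mm out.
- drawer_bottom_face (a point): Centre of the outer face of the lower drawer's front (336 mm wide, 44 mm high, centre 38 mm above the bench); moves with the drawer. When home it lies at x = -0.105, y = 0, z = 0.038 in the chest's frame. Two brass knobs, 18 mm across, stand 17 mm out of the face 100 mm left and right of this point.
- drawer_top (a joint): How far the upper, shallower drawer stands out, in m: same meaning and feel as the lower one. It starts 15 to 40 mm out, always less than the lower drawer.
- drawer_top_face (a point): Centre of the outer face of the upper drawer's front (336 mm wide, 32 mm high, centre 88 mm above the bench); moves with the drawer. When home it lies at x = -0.105, y = 0, z = 0.088 in the chest's frame. Knobs as on the lower one.
- lid (a joint): Opening angle of the chest's lid, rad: 0 = shut, lying on the rim; it grows as the front edge rises. The friction hinge (about 1 N m, lid 0.55 kg) holds the lid wherever it is left, so it must be pushed down all the way: 2 to 6 N at the front edge. It starts 0.45 to 0.75 rad open.
- lid_hinge (a point): Middle of the lid's hinge line along the chest's top back edge, 150 mm above the bench; at x = 0.105, y = 0, z = 0.150 in the chest's frame, axis along the chest's y. The lid is a flat board 216 mm deep from here, 368 mm wide, 12 mm thick.
- lid_press (a point): Point on the outer (upper) face of the lid, midway along its width, 185 mm from the hinge line and 31 mm short of the front edge; moves with the lid. In the lid's frame z is the outward normal of the face, and -x points from the hinge to the front edge.
- glue: White glue bottle, 52 mm across, 150 mm tall, stands beside the chest. Origin: centre of its base. Loose; leave alone.
- jar: Amber glass jar with steel lid, 72 mm across, 85 mm tall. Origin: centre of its base. Loose; leave alone.
- tub: White plastic tub, 94 mm across at the rim and 90 mm tall, with offcut strips that rise to 135 mm. Origin: centre of its base. Loose; leave alone.
- blank: Flat wooden leaf blank, 150 x 68 x 12 mm, lies in front of the chest. Origin: centre of its underside. Loose; leave alone.
- screwdriver: Screwdriver with an orange handle, lies on the bench. Origin near its middle, underside. Loose; leave alone.
- sander: Cork sanding block, 100 x 60 x 28 mm, lies in the chest's till, lower than the rim. Origin: centre of its underside. Loose; leave alone.
- plane: Small brass block plane, 95 x 34 x 28 mm, lies in the chest's till, lower than the rim. Origin: centre of its underside. Loose; leave alone.

How it is judged:
By the outcome, as a careful person would: the job done as asked, in the order asked, and still so for the second after the job is handed in, with the robot touching nothing.
It also fails if it takes over 54 s, if anything falls off the work surface, if the arm or the gripper's body presses on something with over 40 N, if the wrist force passes 120 N, or if a joint passes its speed limit or range.

ROBOT

A 6-joint arm with a two-finger parallel gripper is mounted at the origin on the work surface. World frame = base frame: x ahead of the robot, y to its left, z up, the work surface at z = 0. Lengths are in m, angles in rad, forces in N, time in s.
With the tool pointing down it reaches from about 0.425 to 0.95 m from the base axis. Payload 3.5 kg.
Tool frame: the origin (TCP) lies midway between the tips of the shut fingers; the grasp point (between the pads) lies 19 mm behind it (arm.hold_point_z is the distance from the TCP to the grasp point, in m); z points along the fingers, y is the line along which they close (so a half turn about z gives the same grasp; the last joint's range is limited). The gripper opens to 85 mm and grips with 20 to 120 N. Pads are 22 mm wide; open, the fingers measure 114 mm over their backs; the gripper's body (76 mm by 85 mm) begins 54 mm behind the grasp point. The pads swing forward as they close: fully open they stand 13 mm farther back than shut.
Start: joints at [-1.291, 0.286, 1.577, -0, 1.279, -0.15], TCP at [0.281, -0.614, 0.231] pointing down, gripper open.
Joint ranges: [-2.77, 2.77], [-0.9, 2.22], [0.21, 2.48], [-1.53, 4.67], [0.24, 2.81], [-2.84, 2.84]. Speed limits (rad/s): [2.79, 2.79, 3.14, 3.14, 3.14, 3.14].

INTERFACE

Orientations are given as a rotation vector (axis times angle).
In Python, from bench import arm, capture, camera_model, hand_in gives the robot as it stands.
- The arm moves only by the tool jog_arm, never from a script. Its argument "commands" is a list of rows, each an object with "delta_pos": the shift along the world's x, y, z in cm, a list of three; "roll": the turn about the world's z in degrees. In form: [{"delta_pos": [tx, ty, tz], "roll": roll}, ...]. A call has 1 to 20 rows; each row is the pose to reach, as a shift and turn from the pose commanded when the call began; what a row does not reach only later rows make up. A row lasts 1/10 s, in which the tool goes at most 50 mm and 8.59 degrees, less where a joint would pass 70% of its speed; a pose out of reach is approached as far as the arm can. A call with a gripper value outside its range is refused whole. "grip" is the finger opening in cm, from 0 to 8.54, set as the call begins (left out, the last holds). The fingers move at their own pace and stop on an object; the grip force is fixed at half the most. Time passes only in rows, so rows that repeat a pose let the fingers close. It gives the time, the measured TCP pose, the force, the opening and the grip force at its end, in the units of the state.
- arm.observe(): the state, without advancing time (a new reading comes with each control period).
- capture(name): name is "side" or "top"; returns (picture, depth): 384x512x3 uint8, red, green, blue; 384x512 float32, m along the optical axis (not along the pixel's ray), 0 where there is no reading.
- camera_model(name): a dict with "intrinsics" (3x3 intrinsics, pixels), "xyz" and "attitude" of the camera in the world. Camera axes: x right, y up, looking along -z (the intrinsics and any distortion apply to the point x, -y, -z); pixel columns grow to the right and rows downward; lengths in m; the calibration is good to about 2 mm. A picture is of the moment at which its call begins. camera_model takes no time and is no camera call.
- hand_in(): hands the job in; it is judged then, once.
The state is a dict: "time": time; "joint_positions": joint angles; "joint_velocities": joint speeds; "effort": joint torques, N m; "tcp_pos": TCP position; "ee_rot": TCP orientation; "ft_force": force on the tool from outside, world axes, zero at the start; "wrist_torque": the same for the moment, N m; "grip_width": opening from 0.0 (shut) to 1.0 (fully open); "finger_force": force on a finger pad.
Only numpy, scipy, OpenCV 4.12 (cv2) and the standard library are available. Lean on these libraries where they do the work, as an engineer would, in place of code of your own. Each camera call takes 0.05 s, during which the arm holds its last target. There are 200 camera calls.

## Working session

There is one attempt and no reset: what is moved stays moved. The work goes in short steps, Python scripts to look and compute and a tool call to move; the robot and the scene stay as the last step left them, time stands still between calls to the robot, and variables do not carry over. Pictures are saved under pics/ and viewed, at most 10 in all, crops included, and the job is handed in when it is done.

Besides the shell and the picture viewer there is one more tool, called after "Call:" by a JSON object that holds its "api" and its "payload", one argument or row to a line. jog_arm: Moves the arm, as the interface text tells. Its arguments: {"type":"object","properties":{"commands":{"type":"array"},"grip":{"type":"number"}},"required":["commands"]}

```bash
mkdir -p pics; cat > h.py <<'E'
import numpy as np, cv2
from scipy.spatial.transform import Rotation as R
from bench import arm, capture, camera_model, hand_in
def rot(m):
    a=np.array(m["attitude"],float)
    return a if a.shape==(3,3) else (R.from_rotvec(a).as_matrix() if a.size==3 else None)
def cloud(name,d):
    m=camera_model(name);K=np.array(m["intrinsics"]);v,u=np.mgrid[:d.shape[0],:d.shape[1]]
    p=np.stack([(u-K[0,2])/K[0,0]*d,-(v-K[1,2])/K[1,1]*d,-d],-1)
    return p@rot(m).T+np.array(m["xyz"])
E
python3 - <<'E'
from h import *
for n in("side","top"):
    p,d=capture(n);print(camera_model(n));cv2.imwrite(f"pics/{n}0.png",cv2.resize(p[:,:,::-1],(800,600)));np.save(n+"0.npy",cloud(n,d))
print(arm.observe())
E
```

```text
{'intrinsics': array([[463.38845404,   0.        , 259.50417677],
       [  0.        , 463.38845404, 184.86538337],
       [  0.        ,   0.        ,   1.        ]]), 'xyz': array([0.37398472, 1.01278192, 0.77831049]), 'attitude': array([ 0.1378286 , -1.41046167, -2.58948067])}
{'intrinsics': array([[443.87772069,   0.        , 260.0286404 ],
       [  0.        , 443.87772069, 189.88131547],
       [  0.        ,   0.        ,   1.        ]]), 'xyz': array([0.46270261, 0.03614108, 1.4210917 ]), 'attitude': array([ 0.06672001, -0.06086482, -1.56253566])}
{'time': 0.1, 'joint_positions': array([-1.29102611e+00,  2.87077067e-01,  1.57804502e+00, -3.25043833e-05,
        1.27858427e+00, -1.49982301e-01]), 'joint_velocities': array([-0.00090793, -0.00257208, -0.00307319, -0.00215517, -0.00069706,
       -0.00129092]), 'effort': array([-6.73368595e-05, -4.07300806e+01, -2.93700922e+01, -1.81516170e-04,
        3.43934633e-03,  2.45537308e-06]), 'tcp_pos': array([ 0.28109998, -0.61302763,  0.23007769]), 'ee_rot': array([-3.06728284e+00, -6.69436001e-01,  2.63907627e-04]), 'ft_force': array([-0.85038737,  0.16267129,  0.12686346]), 'wrist_torque': array([-0.02270747, -0.04285599, -0.03872831]), 'finger_force': 0.0, 'grip_width': 1.00521464213636}
```

View pics/side0.png

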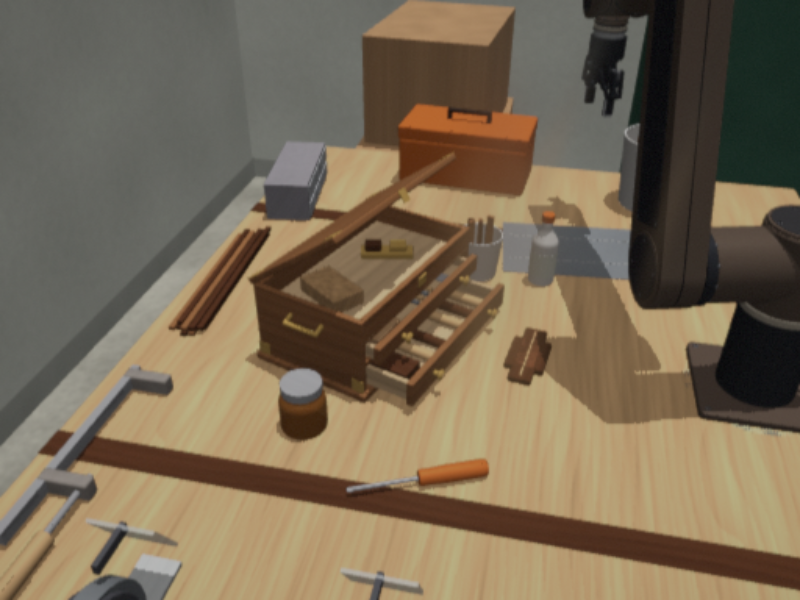

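View pics/top0.png

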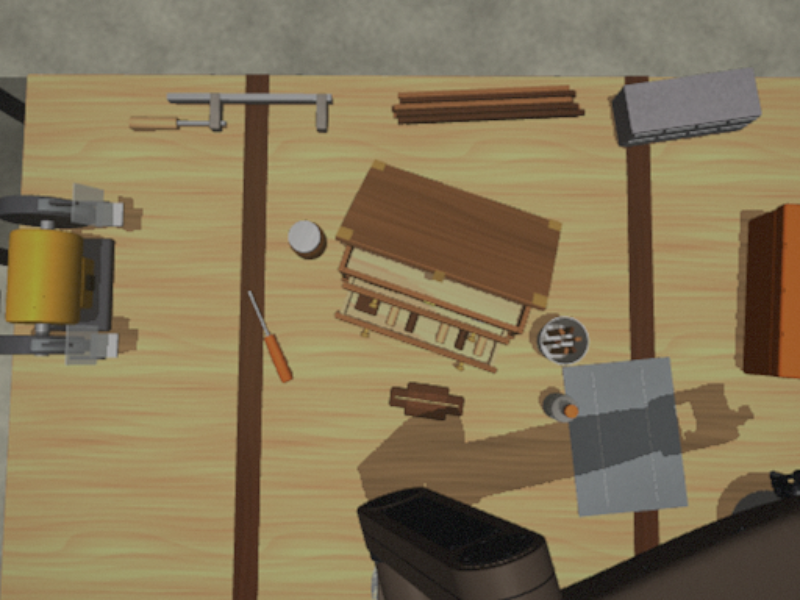

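The side view shows the chest with lid ajar and both drawers out. In the top view (800x600) the lid corners are at about (378,163), (560,225), (546,306) and (340,237). The lower drawer front runs from (337,315) to (495,370). The jar is at (306,239), the tub at (563,340), the glue at (560,405) and the blank at (427,400).

```bash
python3 - <<'E'
from h import *
from scipy.optimize import least_squares
P=np.load("top0.npy")
s=512/800
def poly(pts):
    m=np.zeros(P.shape[:2],np.uint8);cv2.fillPoly(m,[np.int32(np.array(pts)*s)],1);return P[m>0]
L=poly([(383,172),(550,228),(538,296),(352,235)])
c=L.mean(0);n=np.linalg.svd(L-c,full_matrices=False)[2][2];n*=np.sign(n[2])
r=(L-c)@n;L=L[abs(r)<.006];c=L.mean(0);n=np.linalg.svd(L-c,full_matrices=False)[2][2];n*=np.sign(n[2])
print("lid n",n,"angle",np.arccos(n[2]),"yaw of horizontal n",np.degrees(np.arctan2(n[1],n[0])),"res",((L-c)@n).std())
m=camera_model("top");K=m["intrinsics"];Rm=rot(m);o=m["xyz"]
def ray(u,v,pn,pc):
    u,v=u*s-.18,v*s-.18
    d=Rm@np.array([(u-K[0,2])/K[0,0],-(v-K[1,2])/K[1,1],-1]);return o+d*((pc-o)@pn)/(d@pn)
C=[ray(*q,n,c) for q in[(378,163),(560,225),(546,306),(340,237)]]
print("corners BL BR FR FL",np.round(C,3))
print("sizes",[round(float(np.linalg.norm(C[i]-C[(i+1)%4])),3) for i in range(4)])
z=np.array([0,0,1.])
for nm,a,b,h in[("bot front top edge",(337,315),(495,370),.06),("top front",(342,283),(513,340),.104)]:
    A,B=ray(*a,z,z*h),ray(*b,z,z*h);print(nm,A,B,np.linalg.norm(A-B),np.degrees(np.arctan2(A[1]-B[1],A[0]-B[0])))
for nm,q,h in[("jar",(306,239),.085),("tub",(563,340),.09),("glue",(571,410),.15),("blankL",(390,397),.012),("blankR",(464,405),.012)]:print(nm,ray(*q,z,z*h))
print("tool axes\n",R.from_rotvec(arm.observe()["ee_rot"]).as_matrix().round(3))
p,_=cv2.imread("pics/top0.png"),0
d=cv2.resize(capture("top")[0][:,:,::-1],None,fx=1/s*3,fy=1/s*3,interpolation=cv2.INTER_CUBIC)[440:1300,960:1860]
cv2.imwrite("pics/crop1.png",cv2.resize(d,None,fx=.69,fy=.69)); print(d.shape)
E
```

```text
lid n [ 0.61905857 -0.2075549   0.75742158] angle 0.7114413264833377 yaw of horizontal n -18.53501777568733 res 0.0015222739665595496
corners BL BR FR FL [[ 0.817  0.097  0.149]
 [ 0.702 -0.242  0.151]
 [ 0.541 -0.186  0.298]
 [ 0.652  0.15   0.299]]
sizes [0.358, 0.225, 0.354, 0.23]
bot front top edge [0.53706109 0.17812128 0.06      ] [ 0.43185801 -0.13197587  0.06      ] 0.327456760412921 71.26006033298049
top front [0.59588517 0.16493782 0.104     ] [ 0.48966106 -0.16079476  0.104     ] 0.3426153455599247 71.93841991925049
jar [0.68339699 0.23820486 0.085     ]
tub [ 0.49065496 -0.25855717  0.09      ]
glue [ 0.36278202 -0.25839346  0.15      ]
blankL [0.37505425 0.0737209  0.012     ]
blankR [ 0.36023334 -0.07534889  0.012     ]
tool axes
 [[ 0.909  0.417 -0.001]
 [ 0.417 -0.909  0.002]
 [ 0.    -0.002 -1.   ]]
(860, 900, 3)
```

View pics/crop1.png

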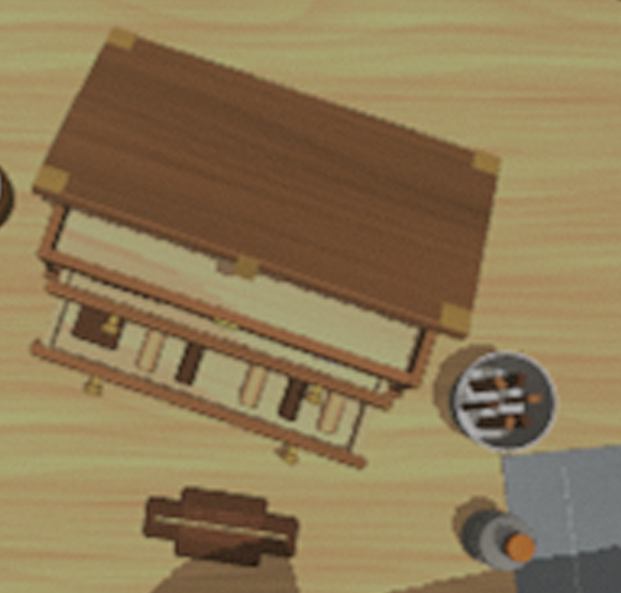

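Crop: the outer rim edge runs from (42,255) to (418,385), the top drawer front from (46,290) to (390,407), and the lower drawer front from (32,353) to (362,467). Knobs are at (92,388) and (287,455). The blank lies in front, with its upper edge around y=490.

```bash
python3 - <<'E'
from h import *
s=512/800
m=camera_model("top");K=m["intrinsics"];Rm=rot(m);o=m["xyz"]
def ray(u,v,h):
    u,v=(960+u/.69)/3*s-.4,(440+v/.69)/3*s-.4
    d=Rm@np.array([(u-K[0,2])/K[0,0],-(v-K[1,2])/K[1,1],-1]);return (o+d*(h-o[2])/d[2])
y=np.radians(-18.5);e=np.array([np.cos(y),np.sin(y)]);f=np.array([-e[1],e[0]])
for nm,a,b,h in[("rim",(42,255),(418,385),.15),("top",(46,290),(390,407),.104),("bot",(32,353),(362,467),.06),("blank",(145,530),(298,545),.012),("blank edge",(185,487),(265,497),.012),("knobs",(92,388),(287,455),.038)]:
    A,B=ray(*a,h)[:2],ray(*b,h)[:2];M=(A+B)/2
    print(nm,A.round(3),B.round(3),"len",np.linalg.norm(A-B).round(3),"ang",np.degrees(np.arctan2(A[0]-B[0],A[1]-B[1])).round(1),"mid",M.round(3),"e,f",(M@e).round(4),(M@f).round(4))
# depth cloud check: side view front faces
P=np.load("side0.npy").reshape(-1,3);Q=np.load("top0.npy").reshape(-1,3)
for nm,C in(("side",P),("top",Q)):
    E_,F=C[:,:2]@e,C[:,:2]@f
    for h0,h1 in((.135,.153),(.095,.107),(.045,.062)):
        k=(C[:,2]>h0)&(C[:,2]<h1)&(abs(F-.17)<.12)&(E_>.38)&(E_<.62)
        print(nm,h0,k.sum(),np.percentile(E_[k],[1,3,10,25]).round(4) if k.any() else "")
E
```

```text
rim [0.616 0.165] [ 0.503 -0.17 ] len 0.353 ang 18.7 mid [ 0.56  -0.003] e,f 0.5314 0.1751
top [0.589 0.165] [ 0.484 -0.151] len 0.334 ang 18.4 mid [0.537 0.007] e,f 0.5068 0.1768
bot [0.533 0.182] [ 0.428 -0.131] len 0.33 ang 18.6 mid [0.481 0.025] e,f 0.4479 0.1766
blank [0.364 0.074] [ 0.351 -0.075] len 0.149 ang 5.1 mid [ 0.358 -0.   ] e,f 0.3393 0.1133
blank edge [0.406 0.036] [ 0.397 -0.042] len 0.079 ang 6.6 mid [ 0.402 -0.003] e,f 0.382 0.1242
knobs [0.501 0.126] [ 0.438 -0.062] len 0.198 ang 18.5 mid [0.47  0.032] e,f 0.4354 0.1794
side 0.135 524 [0.5274 0.5283 0.5296 0.5304]
side 0.095 350 [0.4923 0.504  0.5055 0.5065]
side 0.045 410 [0.434  0.4455 0.4465 0.4475]
top 0.135 312 [0.5296 0.5302 0.5308 0.532 ]
top 0.095 388 [0.4928 0.5004 0.5068 0.5093]
top 0.045 298 [0.4338 0.4367 0.448  0.4501]
```

Call:
{"api": "jog_arm", "payload": {
  "commands": [
    {"delta_pos":[1,2,1],"roll":3},
    {"delta_pos":[3,7,2],"roll":6},
    {"delta_pos":[5,11.5,2],"roll":10},
    {"delta_pos":[7,16,2],"roll":14},
    {"delta_pos":[9,20.5,2],"roll":18},
    {"delta_pos":[11.5,26,2],"roll":22},
    {"delta_pos":[14,31,2],"roll":26},
    {"delta_pos":[14.6,36,2],"roll":30},
    {"delta_pos":[15.3,41,2],"roll":34},
    {"delta_pos":[16,46,2],"roll":38},
    {"delta_pos":[16.6,51,2],"roll":42},
    {"delta_pos":[17.2,56,2],"roll":45},
    {"delta_pos":[17.9,61,2],"roll":46.8},
    {"delta_pos":[18.5,65,2],"roll":46.8},
    {"delta_pos":[19.1,69.3,2],"roll":46.8},
    {"delta_pos":[19.1,69.3,2],"roll":46.8},
    {"delta_pos":[19.1,69.3,2],"roll":46.8}
  ],
  "grip": 8.54
}}

```text
time: 1.85
tcp_pos: [0.4719, 0.0807, 0.251]
ee_rot: [-2.548, -1.838, 0.001]
ft_force: [0.7, -1.3, 0.6]
grip_width: 1.004
finger_force: 0.0
```

```bash
python3 - <<'E'
from h import *
p,d=capture("side");C=cloud("side",d).reshape(-1,3);t=arm.observe()["tcp_pos"]
y=np.radians(-18.6);e=np.array([np.cos(y),np.sin(y)]);f=np.array([-e[1],e[0]])
D=C-t;E_,F=D[:,:2]@e,D[:,:2]@f
for h in np.arange(-.01,.2,.01):
    k=(D[:,2]>h)&(D[:,2]<h+.01)&(abs(F)<.06)&(abs(E_)<.09)
    if k.sum()>3:print(round(h,2),k.sum(),"E",E_[k].min().round(3),np.percentile(E_[k],[5,95]).round(3),E_[k].max().round(3),"F",F[k].min().round(3),F[k].max().round(3))
cv2.imwrite("pics/side2.png",cv2.resize(p[60:300,180:500,::-1],(800,600)))
E
```

```text
0.01 22 E -0.049 [-0.049  0.048] 0.049 F -0.008 0.014
0.02 59 E -0.056 [-0.055  0.053] 0.055 F -0.008 0.014
0.03 72 E -0.057 [-0.056  0.055] 0.057 F -0.008 0.016
0.04 72 E -0.057 [-0.056  0.055] 0.059 F -0.01 0.014
0.05 60 E -0.068 [-0.057  0.064] 0.071 F -0.003 0.016
0.06 170 E -0.074 [-0.073  0.066] 0.074 F -0.012 0.017
0.07 207 E -0.073 [-0.071  0.067] 0.073 F -0.016 0.021
0.08 216 E -0.073 [-0.071  0.064] 0.071 F -0.017 0.021
0.09 187 E -0.071 [-0.07   0.065] 0.071 F -0.008 0.023
0.1 282 E -0.071 [-0.068  0.061] 0.069 F -0.01 0.024
0.11 281 E -0.068 [-0.066  0.061] 0.067 F -0.011 0.017
0.12 55 E -0.038 [-0.037  0.022] 0.036 F -0.003 0.038
0.13 145 E -0.038 [-0.037  0.02 ] 0.03 F -0.01 0.041
0.14 157 E -0.038 [-0.036  0.024] 0.031 F -0.006 0.041
0.15 158 E -0.038 [-0.037  0.023] 0.031 F -0.013 0.041
0.16 165 E -0.038 [-0.037  0.026] 0.032 F -0.007 0.041
0.17 208 E -0.037 [-0.035  0.026] 0.036 F -0.026 0.042
0.18 131 E -0.036 [-0.033  0.021] 0.031 F -0.018 0.036
0.19 173 E -0.035 [-0.034  0.023] 0.031 F -0.016 0.039
```

View pics/side2.png

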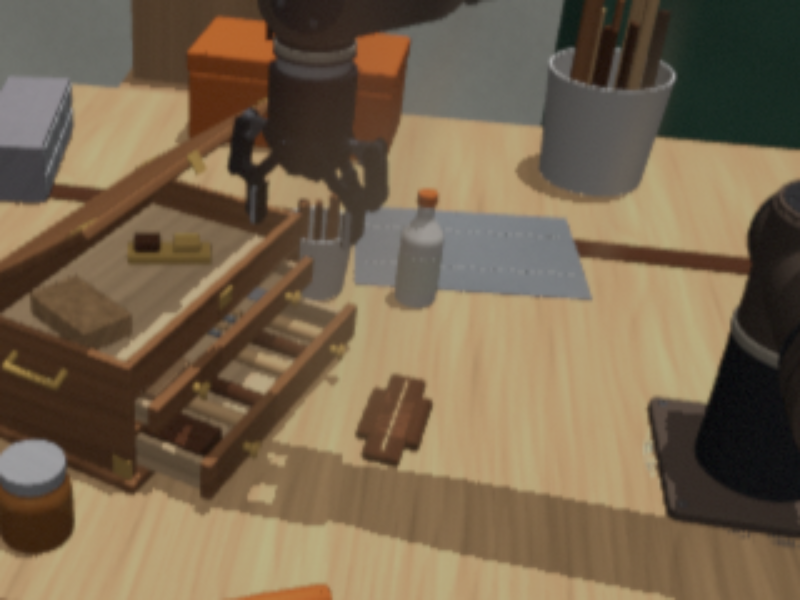

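Call:
{"api": "jog_arm", "payload": {
  "commands": [
    {"delta_pos":[-2.3,0.7,-1],"roll":0},
    {"delta_pos":[-4.6,1.3,-3],"roll":0},
    {"delta_pos":[-4.6,1.3,-7],"roll":0},
    {"delta_pos":[-4.6,1.3,-11],"roll":0},
    {"delta_pos":[-4.6,1.3,-15],"roll":0},
    {"delta_pos":[-4.6,1.3,-18],"roll":0},
    {"delta_pos":[-4.6,1.3,-21],"roll":0},
    {"delta_pos":[-4.6,1.3,-23],"roll":0},
    {"delta_pos":[-4.6,1.3,-23.9],"roll":0},
    {"delta_pos":[-4.6,1.3,-23.9],"roll":0},
    {"delta_pos":[-4.6,1.3,-23.9],"roll":0}
  ]
}}

```text
time: 3.0
tcp_pos: [0.4272, 0.0917, 0.0132]
ee_rot: [2.551, 1.831, 0.002]
ft_force: [-0.0, 0.8, 0.3]
grip_width: 1.002
finger_force: 0.0
```

Call:
{"api": "jog_arm", "payload": {
  "commands": [
    {"delta_pos":[0.47,-0.16,0],"roll":0},
    {"delta_pos":[0.95,-0.32,0],"roll":0},
    {"delta_pos":[1.42,-0.48,0],"roll":0},
    {"delta_pos":[1.9,-0.64,0],"roll":0},
    {"delta_pos":[2.37,-0.8,0],"roll":0},
    {"delta_pos":[2.84,-0.96,0],"roll":0},
    {"delta_pos":[3.32,-1.12,0],"roll":0},
    {"delta_pos":[3.79,-1.28,0],"roll":0},
    {"delta_pos":[4.27,-1.44,0],"roll":0},
    {"delta_pos":[4.74,-1.6,0],"roll":0}
  ]
}}

```text
time: 4.0
tcp_pos: [0.4741, 0.0763, 0.0123]
ee_rot: [-2.551, -1.834, 0.0]
ft_force: [-2.0, 1.1, 2.0]
grip_width: 1.001
finger_force: 1.1
```

Call:
{"api": "jog_arm", "payload": {
  "commands": [
    {"delta_pos":[0.28,-0.1,0],"roll":0},
    {"delta_pos":[0.57,-0.19,0],"roll":0},
    {"delta_pos":[0.85,-0.29,0],"roll":0},
    {"delta_pos":[1.14,-0.38,0],"roll":0}
  ]
}}

```text
time: 4.4
tcp_pos: [0.4846, 0.0726, 0.0121]
ee_rot: [-2.55, -1.833, 0.002]
ft_force: [-5.1, 1.1, 1.9]
grip_width: 1.001
finger_force: 1.1
```

```bash
cat > m.py <<'E'
from h import *
y=np.radians(-18.6);e=np.array([np.cos(y),np.sin(y)]);f=np.array([-e[1],e[0]])
def meas(save=None):
    o=arm.observe();t=o["tcp_pos"];print("t",o["time"],"tool E,F",(t[:2]@e).round(4),(t[:2]@f).round(4),t[2].round(4),"ft e",(o["ft_force"][:2]@e).round(2),o["ft_force"].round(1))
    for n in("side","top"):
        p,d=capture(n);C=cloud(n,d).reshape(-1,3);E_,F=C[:,:2]@e,C[:,:2]@f
        if save:cv2.imwrite(f"pics/{save}_{n}.png",cv2.resize(p[110:270,150:362,::-1],(795,600)))
        for nm,h0,h1,o_ in(("rim",.135,.152,.5295),("top",.097,.107,.505),("bot",.048,.062,.446)):
            for a,b in((.025,.15),(.27,.335)):
                k=(C[:,2]>h0)&(C[:,2]<h1)&(F>a)&(F<b)&(E_>.40)&(E_<.60)
                hist,x=np.histogram(E_[k],np.arange(.4,.6,.004));i=np.argmax(hist>max(4,hist.max()*.3))
                print(n,nm,(a,b),k.sum(),"edge bin",x[i].round(3),np.percentile(E_[k],[3,10]).round(4) if k.any() else "")
E
python3 -c "
from m import *
meas('s3')"
```

```text
t 4.4 tool E,F 0.4361 0.2234 0.0121 ft e -5.15 [-5.1  1.1  1.9]
side rim (0.025, 0.15) 11 edge bin 0.528 [0.5286 0.5299]
side rim (0.27, 0.335) 150 edge bin 0.528 [0.5293 0.5297]
side top (0.025, 0.15) 5 edge bin 0.4 [0.5191 0.5196]
side top (0.27, 0.335) 120 edge bin 0.508 [0.5105 0.5116]
side bot (0.025, 0.15) 0 edge bin 0.4 
side bot (0.27, 0.335) 134 edge bin 0.492 [0.4931 0.4934]
top rim (0.025, 0.15) 147 edge bin 0.528 [0.5299 0.5303]
top rim (0.27, 0.335) 72 edge bin 0.528 [0.5305 0.5306]
top top (0.025, 0.15) 201 edge bin 0.512 [0.5126 0.5135]
top top (0.27, 0.335) 97 edge bin 0.512 [0.5019 0.5138]
top bot (0.025, 0.15) 132 edge bin 0.492 [0.4944 0.4949]
top bot (0.27, 0.335) 67 edge bin 0.492 [0.4948 0.4953]
```

View pics/s3_side.png

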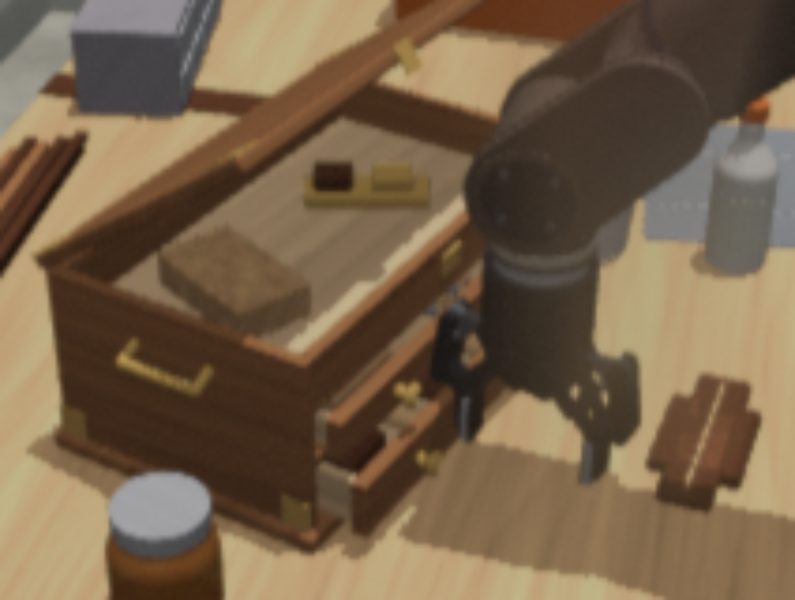

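The picture shows the knuckle behind the fingertip already moving the upper drawer, which is now about 17 mm out (lower about 35 mm). So I'll finish the top first: shut fingers, turned 90°, on its left knob.

Call:
{"api": "jog_arm", "payload": {
  "commands": [
    {"delta_pos":[-0.7,0.24,0],"roll":0},
    {"delta_pos":[-1.4,0.5,1],"roll":0},
    {"delta_pos":[-1.4,0.5,5],"roll":0},
    {"delta_pos":[-1.4,0.5,9],"roll":4},
    {"delta_pos":[-1.4,0.5,13],"roll":12},
    {"delta_pos":[-1.4,0.5,16],"roll":20},
    {"delta_pos":[-1,1,16],"roll":28},
    {"delta_pos":[-0.5,1.5,16],"roll":36},
    {"delta_pos":[0.5,2,16],"roll":44},
    {"delta_pos":[1.5,2.5,16],"roll":52},
    {"delta_pos":[2.5,3,16],"roll":60},
    {"delta_pos":[3.5,3.5,16],"roll":68},
    {"delta_pos":[4.2,4,16],"roll":76},
    {"delta_pos":[4.7,4,16],"roll":84},
    {"delta_pos":[4.7,4,16],"roll":90},
    {"delta_pos":[4.7,4,16],"roll":90},
    {"delta_pos":[4.7,4,16],"roll":90}
  ],
  "grip": 0
}}

```text
time: 6.2
tcp_pos: [0.532, 0.1126, 0.1723]
ee_rot: [0.51, 3.099, 0.0]
ft_force: [-0.1, -0.2, 0.8]
grip_width: 0.002
finger_force: 0.0
```

```bash
python3 - <<'E'
from m import *
p,d=capture("side");C=cloud("side",d).reshape(-1,3);o=arm.observe();t=o["tcp_pos"];print(t,o["joint_positions"].round(2),o["grip_width"])
print("tool y yaw",np.degrees(np.arctan2(*R.from_rotvec(o["ee_rot"]).as_matrix()[[1,0],1])))
D=C-t;E_,F=D[:,:2]@e,D[:,:2]@f;print("E,F",t[:2]@e,t[:2]@f)
for h in np.arange(-.01,.32,.01):
    k=(D[:,2]>h)&(D[:,2]<h+.01)&(abs(F)<.09)&(abs(E_)<.09)
    if k.sum()>3:print(round(h,2),k.sum(),"E",np.percentile(E_[k],[0,5,95,100]).round(3),"F",F[k].min().round(3),F[k].max().round(3))
E
```

```text
[0.53198073 0.11258668 0.17234841] [ 0.02  0.05  1.95 -0.    1.13 -1.22] 0.00207258747815962
tool y yaw 71.31492000687392
E,F 0.4682839651000424 0.27638630508954143
0.0 22 E [-0.012 -0.01   0.009  0.012] F -0.003 0.013
0.01 35 E [-0.011 -0.011  0.006  0.012] F -0.008 0.016
0.02 40 E [-0.011 -0.011  0.005  0.007] F -0.007 0.016
0.03 30 E [-0.011 -0.011  0.005  0.007] F -0.009 0.017
0.04 36 E [-0.014 -0.012  0.006  0.008] F -0.026 0.033
0.05 74 E [-0.014 -0.012  0.009  0.012] F -0.037 0.039
0.06 79 E [-0.017 -0.016  0.007  0.013] F -0.049 0.048
0.07 96 E [-0.017 -0.017  0.006  0.011] F -0.057 0.056
0.08 122 E [-0.017 -0.016  0.011  0.014] F -0.06 0.063
0.09 134 E [-0.02  -0.019  0.007  0.013] F -0.057 0.064
0.1 122 E [-0.02  -0.019  0.006  0.009] F -0.023 0.053
0.11 69 E [-0.011 -0.011  0.007  0.011] F -0.002 0.043
0.12 51 E [-0.033 -0.028  0.011  0.014] F 0.006 0.04
0.13 126 E [-0.038 -0.036  0.022  0.031] F -0.009 0.04
0.14 151 E [-0.037 -0.036  0.021  0.031] F -0.012 0.04
0.15 141 E [-0.037 -0.036  0.024  0.031] F -0.015 0.042
0.16 157 E [-0.037 -0.036  0.023  0.033] F -0.01 0.039
0.17 198 E [-0.038 -0.036  0.026  0.036] F -0.031 0.038
0.18 103 E [-0.034 -0.033  0.019  0.03 ] F -0.008 0.036
0.19 153 E [-0.034 -0.033  0.018  0.027] F -0.014 0.037
0.2 23 E [-0.034 -0.034 -0.022 -0.022] F -0.003 0.03
0.21 77 E [-0.042 -0.037  0.     0.004] F 0.042 0.06
0.22 142 E [-0.06  -0.053  0.007  0.014] F 0.034 0.064
0.23 213 E [-0.079 -0.068  0.011  0.019] F 0.029 0.066
0.24 275 E [-0.089 -0.082  0.013  0.018] F 0.024 0.068
0.25 279 E [-0.089 -0.084  0.014  0.051] F -0.027 0.065
0.26 281 E [-0.09  -0.085  0.014  0.049] F -0.028 0.066
0.27 325 E [-0.09  -0.084  0.034  0.049] F -0.048 0.065
0.28 529 E [-0.09  -0.08   0.026  0.042] F -0.06 0.061
0.29 336 E [-0.088 -0.084  0.011  0.024] F -0.058 0.053
0.3 244 E [-0.09  -0.085 -0.01   0.001] F -0.062 0.047
0.31 166 E [-0.09  -0.087 -0.028 -0.021] F -0.072 0.04
```

Call:
{"api": "jog_arm", "payload": {
  "commands": [
    {"delta_pos":[0,0,-2],"roll":0},
    {"delta_pos":[0,0,-5],"roll":0},
    {"delta_pos":[0,0,-7.5],"roll":0},
    {"delta_pos":[0,0,-8.7],"roll":0},
    {"delta_pos":[0,0,-8.7],"roll":0},
    {"delta_pos":[0.38,-0.13,-8.7],"roll":0},
    {"delta_pos":[0.76,-0.26,-8.7],"roll":0},
    {"delta_pos":[1.14,-0.38,-8.7],"roll":0},
    {"delta_pos":[1.42,-0.48,-8.7],"roll":0},
    {"delta_pos":[1.7,-0.57,-8.7],"roll":0},
    {"delta_pos":[1.99,-0.67,-8.7],"roll":0},
    {"delta_pos":[2.27,-0.77,-8.7],"roll":0},
    {"delta_pos":[2.46,-0.83,-8.7],"roll":0},
    {"delta_pos":[2.65,-0.89,-8.7],"roll":0},
    {"delta_pos":[2.75,-0.93,-8.7],"roll":0},
    {"delta_pos":[2.84,-0.96,-8.7],"roll":0},
    {"delta_pos":[2.84,-0.96,-8.7],"roll":0}
  ]
}}

```text
time: 7.95
tcp_pos: [0.5606, 0.103, 0.0853]
ee_rot: [0.507, 3.1, 0.0]
ft_force: [-0.9, 1.7, 0.0]
grip_width: 0.003
finger_force: 0.7
```

```bash
python3 -c "
from m import *
meas()"|grep -v rim
```

```text
t 7.95 tool E,F 0.4985 0.2764 0.0853 ft e -1.4 [-0.9  1.7  0. ]
side top (0.025, 0.15) 88 edge bin 0.524 [0.5251 0.5258]
side top (0.27, 0.335) 98 edge bin 0.488 [0.4884 0.4895]
side bot (0.025, 0.15) 167 edge bin 0.492 [0.493  0.4937]
side bot (0.27, 0.335) 132 edge bin 0.492 [0.4938 0.4943]
top top (0.025, 0.15) 94 edge bin 0.524 [0.5246 0.5272]
top top (0.27, 0.335) 7 edge bin 0.4 [0.5581 0.5615]
top bot (0.025, 0.15) 137 edge bin 0.492 [0.4944 0.4949]
top bot (0.27, 0.335) 0 edge bin 0.4
```

Call:
{"api": "jog_arm", "payload": {
  "commands": [
    {"delta_pos":[0.09,-0.03,0],"roll":0},
    {"delta_pos":[0.19,-0.06,0],"roll":0},
    {"delta_pos":[0.24,-0.08,0],"roll":0},
    {"delta_pos":[0.24,-0.08,0],"roll":0}
  ]
}}

```text
time: 8.45
tcp_pos: [0.5629, 0.1022, 0.0852]
ee_rot: [-0.507, -3.1, 0.0]
ft_force: [-1.2, 0.7, 1.4]
grip_width: -0.003
finger_force: 0.9
```

Call:
{"api": "jog_arm", "payload": {
  "commands": [
    {"delta_pos":[0.05,-0.02,0],"roll":0},
    {"delta_pos":[0.09,-0.03,0],"roll":0},
    {"delta_pos":[0.09,-0.03,0],"roll":0}
  ]
}}

```text
time: 8.75
tcp_pos: [0.5636, 0.102, 0.0853]
ee_rot: [-0.507, -3.1, 0.0]
ft_force: [-3.1, 2.0, 1.9]
grip_width: 0.001
finger_force: 1.4
```

Call:
{"api": "jog_arm", "payload": {
  "commands": [
    {"delta_pos":[0.05,-0.02,0],"roll":0},
    {"delta_pos":[0.09,-0.03,0],"roll":0},
    {"delta_pos":[0.09,-0.03,0],"roll":0}
  ]
}}

```text
time: 9.05
tcp_pos: [0.5636, 0.102, 0.0852]
ee_rot: [-0.506, -3.097, 0.0]
ft_force: [-5.5, 1.7, 3.3]
grip_width: -0.002
finger_force: 2.9
```

Call:
{"api": "jog_arm", "payload": {
  "commands": [
    {"delta_pos":[-0.9,0.3,0],"roll":0},
    {"delta_pos":[-2.8,0.95,0],"roll":0},
    {"delta_pos":[-5.3,1.8,0],"roll":0},
    {"delta_pos":[-5.3,1.8,-2],"roll":0},
    {"delta_pos":[-5.3,1.8,-4],"roll":0},
    {"delta_pos":[-5.3,1.8,-4.7],"roll":0},
    {"delta_pos":[-5.3,1.8,-4.7],"roll":0},
    {"delta_pos":[-4.5,1.53,-4.7],"roll":0},
    {"delta_pos":[-3.8,1.29,-4.7],"roll":0},
    {"delta_pos":[-3.4,1.15,-4.7],"roll":0},
    {"delta_pos":[-3.0,1.02,-4.7],"roll":0},
    {"delta_pos":[-2.6,0.88,-4.7],"roll":0},
    {"delta_pos":[-2.3,0.78,-4.7],"roll":0},
    {"delta_pos":[-2.1,0.72,-4.7],"roll":0},
    {"delta_pos":[-2.1,0.72,-4.7],"roll":0}
  ]
}}

```text
time: 10.55
tcp_pos: [0.5442, 0.1086, 0.0383]
ee_rot: [0.507, 3.099, -0.0]
ft_force: [-0.4, -0.1, 0.1]
grip_width: 0.002
finger_force: 0.0
```

```bash
python3 -c "
from m import *
meas('s4')"|grep -v rim
```

```text
t 10.55 tool E,F 0.4811 0.2765 0.0383 ft e -0.33 [-0.4 -0.1  0.1]
side top (0.025, 0.15) 36 edge bin 0.528 [0.5159 0.5278]
side top (0.27, 0.335) 80 edge bin 0.468 [0.4668 0.4697]
side bot (0.025, 0.15) 138 edge bin 0.508 [0.5079 0.5087]
side bot (0.27, 0.335) 166 edge bin 0.508 [0.4716 0.4753]
top top (0.025, 0.15) 48 edge bin 0.528 [0.5299 0.53  ]
top top (0.27, 0.335) 16 edge bin 0.4 [0.5307 0.5309]
top bot (0.025, 0.15) 131 edge bin 0.508 [0.5097 0.5102]
top bot (0.27, 0.335) 2 edge bin 0.4 [0.5288 0.5289]
```

View pics/s4_side.png

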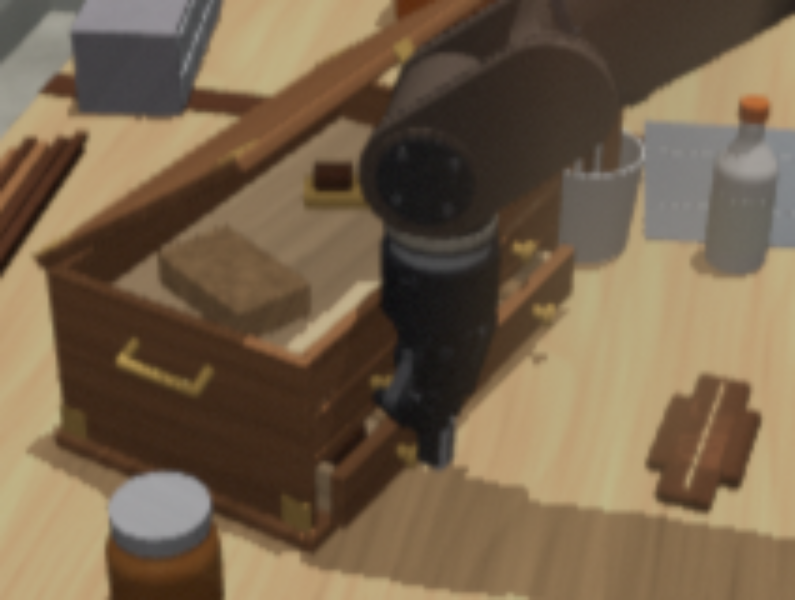

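Call:
{"api": "jog_arm", "payload": {
  "commands": [
    {"delta_pos":[0.19,-0.06,0],"roll":0},
    {"delta_pos":[0.38,-0.13,0],"roll":0},
    {"delta_pos":[0.57,-0.19,0],"roll":0},
    {"delta_pos":[0.76,-0.26,0],"roll":0},
    {"delta_pos":[0.85,-0.29,0],"roll":0}
  ]
}}

```text
time: 11.15
tcp_pos: [0.5522, 0.1058, 0.0382]
ee_rot: [-0.507, -3.1, 0.0]
ft_force: [-2.6, 0.0, -0.2]
grip_width: 0.001
finger_force: 1.0
```

Call:
{"api": "jog_arm", "payload": {
  "commands": [
    {"delta_pos":[0.1,-0.03,0],"roll":0},
    {"delta_pos":[0.2,-0.07,0],"roll":0},
    {"delta_pos":[0.3,-0.1,0],"roll":0},
    {"delta_pos":[0.4,-0.13,0],"roll":0},
    {"delta_pos":[0.4,-0.13,0],"roll":0}
  ]
}}

```text
time: 11.65
tcp_pos: [0.5563, 0.1045, 0.0382]
ee_rot: [0.507, 3.1, -0.0]
ft_force: [-1.7, -0.5, 0.1]
grip_width: 0.001
finger_force: 0.7
```

Call:
{"api": "jog_arm", "payload": {
  "commands": [
    {"delta_pos":[0.09,-0.03,0],"roll":0},
    {"delta_pos":[0.19,-0.06,0],"roll":0},
    {"delta_pos":[0.28,-0.1,0],"roll":0},
    {"delta_pos":[0.28,-0.1,0],"roll":0}
  ]
}}

```text
time: 12.05
tcp_pos: [0.5591, 0.1035, 0.0383]
ee_rot: [0.507, 3.1, -0.0]
ft_force: [-1.0, 0.1, -0.3]
grip_width: 0.001
finger_force: 0.7
```

Call:
{"api": "jog_arm", "payload": {
  "commands": [
    {"delta_pos":[0.09,-0.03,0],"roll":0},
    {"delta_pos":[0.19,-0.06,0],"roll":0},
    {"delta_pos":[0.19,-0.06,0],"roll":0}
  ]
}}

```text
time: 12.35
tcp_pos: [0.561, 0.1029, 0.0383]
ee_rot: [0.507, 3.1, -0.0]
ft_force: [-0.9, 0.2, 0.1]
grip_width: -0.001
finger_force: 0.7
```

Call:
{"api": "jog_arm", "payload": {
  "commands": [
    {"delta_pos":[0.06,-0.02,0],"roll":0},
    {"delta_pos":[0.12,-0.04,0],"roll":0},
    {"delta_pos":[0.18,-0.06,0],"roll":0},
    {"delta_pos":[0.18,-0.06,0],"roll":0}
  ]
}}

```text
time: 12.75
tcp_pos: [0.5623, 0.1025, 0.0382]
ee_rot: [-0.507, -3.099, 0.0]
ft_force: [-3.6, 0.4, 0.0]
grip_width: -0.001
finger_force: 1.0
```

Call:
{"api": "jog_arm", "payload": {
  "commands": [
    {"delta_pos":[0.06,-0.02,0],"roll":0},
    {"delta_pos":[0.12,-0.04,0],"roll":0},
    {"delta_pos":[0.12,-0.04,0],"roll":0}
  ]
}}

```text
time: 13.05
tcp_pos: [0.5624, 0.1025, 0.0381]
ee_rot: [-0.506, -3.096, -0.0]
ft_force: [-6.9, 1.4, 2.8]
grip_width: -0.001
finger_force: 0.9
```

```bash
python3 -c "
from m import *
meas()"|grep -v rim
```

```text
t 13.05 tool E,F 0.5003 0.2765 0.0381 ft e -7.0 [-6.9  1.4  2.8]
side top (0.025, 0.15) 62 edge bin 0.528 [0.5265 0.5284]
side top (0.27, 0.335) 63 edge bin 0.484 [0.4856 0.4876]
side bot (0.025, 0.15) 96 edge bin 0.528 [0.5252 0.5275]
side bot (0.27, 0.335) 105 edge bin 0.528 [0.4903 0.4914]
top top (0.025, 0.15) 42 edge bin 0.528 [0.5211 0.53  ]
top top (0.27, 0.335) 17 edge bin 0.4 [0.5534 0.5562]
top bot (0.025, 0.15) 27 edge bin 0.528 [0.5255 0.5285]
top bot (0.27, 0.335) 0 edge bin 0.4
```

The lower drawer is about 1.3 mm short: the knuckle touches the upper knob at the same moment. I'll back off, open the fingers, and measure the finger profile for a better contact.

Call:
{"api": "jog_arm", "payload": {
  "commands": [
    {"delta_pos":[-1,0.34,0],"roll":0},
    {"delta_pos":[-2.8,0.95,0],"roll":0},
    {"delta_pos":[-4.5,0,0],"roll":0},
    {"delta_pos":[-6,-2,0],"roll":0},
    {"delta_pos":[-6,-2,-0.5],"roll":0},
    {"delta_pos":[-6,-2,-1.3],"roll":0},
    {"delta_pos":[-6,-2,-1.3],"roll":0},
    {"delta_pos":[-6,-2,-1.3],"roll":0}
  ],
  "grip": 8.54
}}

```text
time: 13.95
tcp_pos: [0.5045, 0.0823, 0.0251]
ee_rot: [0.506, 3.1, 0.0]
ft_force: [0.3, -0.0, 0.1]
grip_width: 1.001
finger_force: 0.0
```

```bash
python3 - <<'E'
from m import *
o=arm.observe();t=o["tcp_pos"];print(t,o["grip_width"],"E,F",t[:2]@e,t[:2]@f)
Cs=[]
for n in("side","top"):
    p,d=capture(n);Cs.append(cloud(n,d).reshape(-1,3))
    if n=="side":cv2.imwrite("pics/s5.png",cv2.resize(p[110:270,190:402,::-1],(795,600),interpolation=cv2.INTER_CUBIC))
C=np.concatenate(Cs)
D=C-t;E_,F=D[:,:2]@e,D[:,:2]@f
for h in np.arange(.01,.125,.008):
    r=[]
    for y0 in np.arange(-.08,.08,.01):
        k=(D[:,2]>h)&(D[:,2]<h+.008)&(F>y0)&(F<y0+.01)&(abs(E_)<.03)
        r.append(f"{E_[k].min()*1e3:4.0f}/{E_[k].max()*1e3:<3.0f}" if k.sum()>1 else "   .    ")
    print(f"{h*1e3:4.0f}"," ".join(r))
# drawer check, gripper clear of +-F
for n,C in zip("st",Cs):
    E_,F=C[:,:2]@e,C[:,:2]@f
    for nm,h0,h1 in(("rim",.125,.150),("top",.076,.102),("bot",.024,.056)):
        for a,b in((.02,.06),(.1,.25),(.295,.34)):
            k=(C[:,2]>h0)&(C[:,2]<h1)&(F>a)&(F<b)&(abs(E_-.53)<.012)
            if k.sum()>10:print(n,nm,a,k.sum(),np.median(E_[k]).round(4))
E
```

```text
[0.50446605 0.08233607 0.02510422] 1.0005132663327994 E,F 0.4518551354972233 0.23893966802237607
  10    .        .        .       -9/13     .        .        .        .        .        .        .        .       -8/6     -4/-2     .        .    
  18    .        .        .      -11/13     1/2      .        .        .        .        .        .        .      -10/-8    -8/6      .        .    
  26    .        .        .       -9/11   -10/5      .        .        .        .        .        .        .      -11/-5    -6/8      .        .    
  34    .        .        .      -10/10     .        .        .        .        .        .        .        .      -11/-9    -9/9      .        .    
  42    .        .        .      -12/5      .        .        .        .        .        .        .        .      -11/-5   -11/6      .        .    
  50    .        .        .      -13/4      .        .        .        .        .        .        .        .      -11/-9   -12/-7     .        .    
  58    .      -12/-5   -10/-9   -12/-1   -11/-8     .        .        .        .        .        .        . 
[... 806 characters left out ...]
     .        .        .        .        .        .      -10/-10  -18/-9   -19/-9   -10/11   -12/10   -11/-10  -13/11   -12/3  
 114    .      -12/14     .       -3/0      .        .        .        .        .      -11/-10  -12/-9   -11/11    -6/4    -10/11   -11/12     .    
 122    .        .        .        .        .        .        .        .        .        .        .      -11/12     .        .        .        .    
s rim 0.1 132 0.5306
s rim 0.295 97 0.531
s top 0.1 125 0.5305
s top 0.295 86 0.5307
s bot 0.1 135 0.5292
s bot 0.295 99 0.5295
t rim 0.02 37 0.5342
t rim 0.1 167 0.5337
t rim 0.295 40 0.534
t top 0.1 29 0.5303
t top 0.295 12 0.5306
t bot 0.1 40 0.5292
t bot 0.295 12 0.5296
```

View pics/s5.png

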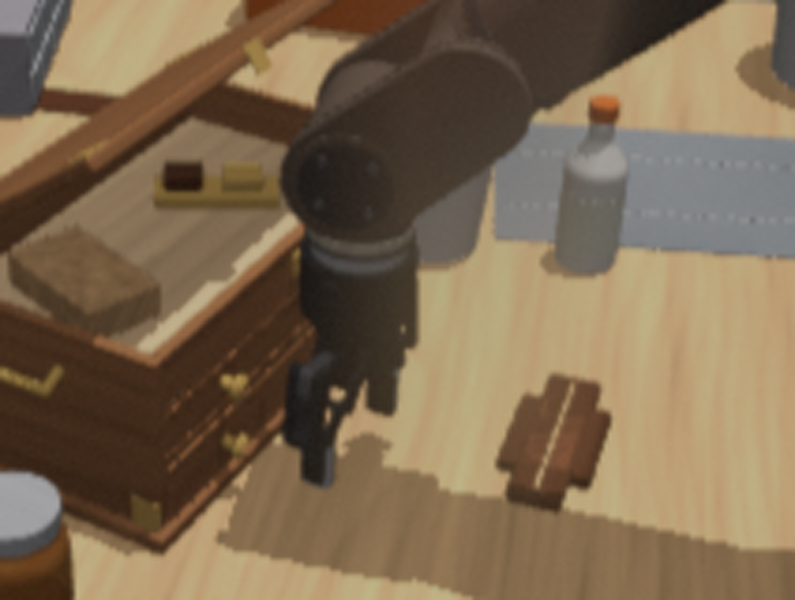

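The picture shows nearly closed drawers; the lower is about 1.3 mm proud. The fingers are too wide above the tip to push it further end-on. I'll straddle the left lower knob, press a pad lightly against its side and move forward, so friction carries the drawer home.

Call:
{"api": "jog_arm", "payload": {
  "commands": [
    {"delta_pos":[0.4,1.2,0.3],"roll":0},
    {"delta_pos":[0.8,2.37,0.3],"roll":0},
    {"delta_pos":[0.8,2.37,0.3],"roll":0},
    {"delta_pos":[0.8,2.37,0.3],"roll":0},
    {"delta_pos":[1.56,2.11,0.3],"roll":0},
    {"delta_pos":[2.3,1.86,0.3],"roll":0},
    {"delta_pos":[3.06,1.61,0.3],"roll":0},
    {"delta_pos":[3.6,1.42,0.3],"roll":0},
    {"delta_pos":[4.2,1.22,0.3],"roll":0},
    {"delta_pos":[4.5,1.12,0.3],"roll":0},
    {"delta_pos":[4.5,1.12,0.3],"roll":0}
  ],
  "grip": 5.0
}}

```text
time: 15.15
tcp_pos: [0.5494, 0.093, 0.0284]
ee_rot: [0.508, 3.1, 0.0]
ft_force: [0.1, -0.5, -0.2]
grip_width: 0.589
finger_force: 0.0
```

Call:
{"api": "jog_arm", "payload": {
  "commands": [
    {"delta_pos":[0.28,-0.1,0],"roll":0},
    {"delta_pos":[0.57,-0.19,0],"roll":0},
    {"delta_pos":[0.85,-0.29,0],"roll":0},
    {"delta_pos":[1.04,-0.35,0],"roll":0},
    {"delta_pos":[1.23,-0.42,0],"roll":0},
    {"delta_pos":[1.23,-0.42,0],"roll":0}
  ]
}}

```text
time: 15.75
tcp_pos: [0.5601, 0.0913, 0.0282]
ee_rot: [-0.505, -3.098, -0.005]
ft_force: [1.4, 6.4, 0.5]
grip_width: 0.584
finger_force: 0.0
```

Call:
{"api": "jog_arm", "payload": {
  "commands": [
    {"delta_pos":[0.1,0.3,0],"roll":0},
    {"delta_pos":[-1.3,0.8,0],"roll":0},
    {"delta_pos":[-2.3,1.9,0],"roll":0},
    {"delta_pos":[-2.3,1.9,0],"roll":0},
    {"delta_pos":[-2.3,1.9,0],"roll":0},
    {"delta_pos":[-2.3,1.9,0],"roll":0}
  ],
  "grip": 2.6
}}

```text
time: 16.35
tcp_pos: [0.5382, 0.1075, 0.028]
ee_rot: [-0.508, -3.1, 0.001]
ft_force: [0.3, -0.6, 0.0]
grip_width: 0.303
finger_force: 0.0
```

```bash
python3 - <<'E'
from m import *
o=arm.observe();t=o["tcp_pos"];print(t,o["grip_width"],"E,F",t[:2]@e,t[:2]@f)
C=np.concatenate([cloud(n,capture(n)[1]).reshape(-1,3) for n in("side","top")])
E_,F=C[:,:2]@e,C[:,:2]@f
for nm,h0,h1 in(("rim",.125,.150),("top",.076,.102),("bot",.024,.056)):
    k=(C[:,2]>h0)&(C[:,2]<h1)&(((F>.1)&(F<.25))|((F>.29)&(F<.34)))&(abs(E_-.53)<.012);print(nm,k.sum(),np.median(E_[k]).round(4))
for nm,h0,h1 in(("topknobs",.075,.1),("botknobs",.025,.05)):
    for F0 in(.076,.276):
        k=(C[:,2]>h0)&(C[:,2]<h1)&(abs(F-F0)<.014)&(E_>.508)&(E_<.5255)
        if k.sum()>2:print(nm,F0,k.sum(),"F",F[k].min().round(4),F[k].max().round(4),"z",C[k,2].min().round(3),C[k,2].max().round(3),"Emin",E_[k].min().round(4))
D=C-t;E_,F=D[:,:2]@e,D[:,:2]@f
for h in np.arange(0,.12,.008):
    k=(D[:,2]>h)&(D[:,2]<h+.008)&(abs(E_)<.022)&(abs(F)<.08);Fs=F[k];print(round(h*1e3),"inner F",Fs[Fs<0].max().round(4) if (Fs<0).any() else "",Fs[Fs>0].min().round(4) if (Fs>0).any() else "")
E
```

```text
[0.53823311 0.10746582 0.02803157] 0.30258690989656645 E,F 0.4758431153094559 0.27352717400015125
rim 292 0.5316
top 127 0.5266
bot 106 0.5295
topknobs 0.076 46 F 0.0636 0.0898 z 0.076 0.1 Emin 0.5081
topknobs 0.276 28 F 0.2623 0.2868 z 0.085 0.1 Emin 0.5094
botknobs 0.076 26 F 0.0691 0.086 z 0.034 0.05 Emin 0.5117
botknobs 0.276 20 F 0.2761 0.2878 z 0.035 0.049 Emin 0.51
0 inner F -0.0121 0.015
8 inner F -0.0099 0.0135
16 inner F -0.0105 0.015
24 inner F -0.0112 0.0153
32 inner F -0.0106 0.0144
40 inner F -0.0125 0.0188
48 inner F -0.0142 0.0176
56 inner F -0.01 0.0144
64 inner F -0.0102 0.0113
72 inner F -0.0022 0.0134
80 inner F -0.008 0.0119
88 inner F -0.0053 0.0061
96 inner F -0.0003 0.0014
104 inner F -0.0026 0.0024
112 inner F  0.0092
```

Call:
{"api": "jog_arm", "payload": {
  "commands": [
    {"delta_pos":[0.06,0.19,0],"roll":0},
    {"delta_pos":[0.6,0.0,0],"roll":0},
    {"delta_pos":[1.1,-0.16,0],"roll":0},
    {"delta_pos":[1.58,-0.32,0],"roll":0},
    {"delta_pos":[2.0,-0.46,0],"roll":0},
    {"delta_pos":[2.4,-0.6,0],"roll":0},
    {"delta_pos":[2.4,-0.6,0],"roll":0}
  ]
}}

```text
time: 17.15
tcp_pos: [0.5627, 0.1018, 0.0283]
ee_rot: [0.508, 3.1, 0.0]
ft_force: [-0.5, -0.1, 0.1]
grip_width: 0.306
finger_force: 0.0
```

Call:
{"api": "jog_arm", "payload": {
  "commands": [
    {"delta_pos":[-0.05,-0.15,0],"roll":0},
    {"delta_pos":[-0.1,-0.3,0],"roll":0},
    {"delta_pos":[-0.15,-0.45,0],"roll":0},
    {"delta_pos":[-0.18,-0.55,0],"roll":0},
    {"delta_pos":[-0.18,-0.55,0],"roll":0}
  ]
}}

```text
time: 17.65
tcp_pos: [0.5615, 0.0995, 0.0286]
ee_rot: [0.508, 3.097, 0.009]
ft_force: [4.2, 13.4, -1.3]
grip_width: 0.304
finger_force: 0.0
```

Call:
{"api": "jog_arm", "payload": {
  "commands": [
    {"delta_pos":[0.14,-0.05,0],"roll":0},
    {"delta_pos":[0.28,-0.1,0],"roll":0},
    {"delta_pos":[0.43,-0.14,0],"roll":0},
    {"delta_pos":[0.57,-0.19,0],"roll":0},
    {"delta_pos":[0.57,-0.19,0],"roll":0}
  ]
}}

```text
time: 18.15
tcp_pos: [0.5664, 0.0978, 0.0287]
ee_rot: [0.508, 3.099, 0.009]
ft_force: [2.1, 11.8, 0.5]
grip_width: 0.302
finger_force: 0.8
```

```bash
cat >> m.py <<'E'
def faces():
    o=arm.observe();t=o["tcp_pos"];print("E,F",(t[:2]@e).round(4),(t[:2]@f).round(4),o["ft_force"].round(1))
    for n in("side","top"):
        C=cloud(n,capture(n)[1]).reshape(-1,3);E_,F=C[:,:2]@e,C[:,:2]@f
        for nm,h0,h1 in(("rim",.125,.150),("top",.076,.102),("bot",.024,.056)):
            k=(C[:,2]>h0)&(C[:,2]<h1)&(((F>.1)&(F<.2))|((F>.3)&(F<.34)))&(abs(E_-.53)<.012);print(n,nm,k.sum(),np.median(E_[k]).round(4) if k.any() else "")
E
python3 -c "
from m import *
faces()"
```

```text
E,F 0.5056 0.2734 [ 2.1 11.8  0.5]
side rim 167 0.5304
side top 118 0.524
side bot 172 0.5293
top rim 99 0.533
top top 36 0.5245
top bot 0
```

The upper drawer now sits about 5 mm out: the finger link hooked its knob on the earlier retreat. I'll release sideways and centre first, then back out straight.

Call:
{"api": "jog_arm", "payload": {
  "commands": [
    {"delta_pos":[0.1,0.28,0],"roll":0},
    {"delta_pos":[0.18,0.55,0],"roll":0},
    {"delta_pos":[0.18,0.55,0],"roll":0},
    {"delta_pos":[0.0,0.61,0],"roll":0},
    {"delta_pos":[-0.3,0.71,0],"roll":0},
    {"delta_pos":[-0.7,0.85,0],"roll":0}
  ]
}}

```text
time: 18.85
tcp_pos: [0.5588, 0.1029, 0.0283]
ee_rot: [-0.508, -3.1, 0.0]
ft_force: [0.6, 0.6, 0.1]
grip_width: 0.305
finger_force: 0.0
```

Call:
{"api": "jog_arm", "payload": {
  "commands": [
    {"delta_pos":[-1.2,0.4,0],"roll":0},
    {"delta_pos":[-2.4,0.8,0],"roll":0},
    {"delta_pos":[-3.5,1.18,1],"roll":0},
    {"delta_pos":[-3.5,1.18,4],"roll":0},
    {"delta_pos":[-3.5,1.18,5.7],"roll":0},
    {"delta_pos":[-2.7,0.91,5.7],"roll":0},
    {"delta_pos":[-1.8,0.6,5.7],"roll":0},
    {"delta_pos":[-1.3,0.43,5.7],"roll":0},
    {"delta_pos":[-0.9,0.3,5.7],"roll":0},
    {"delta_pos":[-0.6,0.2,5.7],"roll":0},
    {"delta_pos":[-0.3,0.1,5.7],"roll":0},
    {"delta_pos":[0,0,5.7],"roll":0},
    {"delta_pos":[0.2,-0.07,5.7],"roll":0},
    {"delta_pos":[0.35,-0.12,5.7],"roll":0},
    {"delta_pos":[0.45,-0.15,5.7],"roll":0},
    {"delta_pos":[0.5,-0.17,5.7],"roll":0},
    {"delta_pos":[0.5,-0.17,5.7],"roll":0}
  ],
  "grip": 0
}}

```text
time: 20.55
tcp_pos: [0.5634, 0.1015, 0.0848]
ee_rot: [-0.507, -3.099, 0.0]
ft_force: [-3.2, 0.2, -2.6]
grip_width: 0.004
finger_force: 1.3
```

Call:
{"api": "jog_arm", "payload": {
  "commands": [
    {"delta_pos":[0.06,-0.02,0],"roll":0},
    {"delta_pos":[0.12,-0.04,0],"roll":0},
    {"delta_pos":[0.12,-0.04,0],"roll":0}
  ]
}}

```text
time: 20.85
tcp_pos: [0.5634, 0.1015, 0.0848]
ee_rot: [-0.506, -3.095, 0.0]
ft_force: [-6.4, 1.8, 0.7]
grip_width: -0.001
finger_force: 3.3
```

Call:
{"api": "jog_arm", "payload": {
  "commands": [
    {"delta_pos":[-1,0.34,0],"roll":0},
    {"delta_pos":[-3.5,1.2,0],"roll":0},
    {"delta_pos":[-6,0.5,1],"roll":-4},
    {"delta_pos":[-8,-2,2],"roll":-12},
    {"delta_pos":[-8.6,-4.5,2],"roll":-20},
    {"delta_pos":[-8.6,-4.5,2],"roll":-28},
    {"delta_pos":[-8.6,-4.5,2],"roll":-36},
    {"delta_pos":[-8.6,-4.5,2],"roll":-44},
    {"delta_pos":[-8.6,-4.5,2],"roll":-52},
    {"delta_pos":[-8.6,-4.5,1],"roll":-60},
    {"delta_pos":[-8.6,-4.5,0],"roll":-68},
    {"delta_pos":[-8.6,-4.5,-2],"roll":-76},
    {"delta_pos":[-8.6,-4.5,-4.5],"roll":-84},
    {"delta_pos":[-8.6,-4.5,-7],"roll":-90},
    {"delta_pos":[-8.6,-4.5,-8.5],"roll":-90},
    {"delta_pos":[-8.6,-4.5,-9.1],"roll":-90},
    {"delta_pos":[-8.6,-4.5,-9.1],"roll":-90}
  ],
  "grip": 8.54
}}

```text
time: 22.55
tcp_pos: [0.4797, 0.0559, -0.0056]
ee_rot: [2.55, 1.834, 0.001]
ft_force: [0.3, -0.8, -0.4]
grip_width: 1.002
finger_force: 0.0
```

```bash
python3 -c "
from m import *
faces()
C=cloud('side',capture('side')[1]).reshape(-1,3)
D=C-arm.observe()['tcp_pos'];E_,F=D[:,:2]@e,D[:,:2]@f
for h in np.arange(.0,.12,.006):
    k=(D[:,2]>h)&(D[:,2]<h+.006)&(abs(F)<.025)&(abs(E_)<.08)
    if k.sum()>3:print(round(h,3),E_[k].min().round(4),E_[k].max().round(4))
"
```

```text
E,F 0.4368 0.206 [ 0.3 -0.8 -0.4]
side rim 200 0.5305
side top 208 0.5305
side bot 117 0.5292
top rim 137 0.5338
top top 28 0.5305
top bot 32 0.5292
0.0 -0.0796 0.079
0.006 -0.0797 0.0799
0.012 -0.0483 0.0453
0.018 -0.0525 0.0548
0.024 -0.0551 0.055
0.03 -0.0568 0.0554
0.036 -0.0562 0.0558
0.042 -0.0558 0.057
0.048 -0.0544 0.0554
0.054 -0.0637 0.0658
0.06 -0.0735 0.0755
0.066 -0.074 0.0709
0.072 -0.0733 0.072
0.078 -0.0719 0.0734
0.084 -0.0713 0.072
0.09 -0.0705 0.0697
0.096 -0.0704 0.0698
0.102 -0.0687 0.0705
0.108 -0.0687 0.0682
0.114 -0.0678 0.0678
```

Call:
{"api": "jog_arm", "payload": {
  "commands": [
    {"delta_pos":[0.38,-0.13,0],"roll":0},
    {"delta_pos":[0.76,-0.26,0],"roll":0},
    {"delta_pos":[1.14,-0.38,0],"roll":0},
    {"delta_pos":[1.52,-0.51,0],"roll":0},
    {"delta_pos":[1.7,-0.57,0],"roll":0},
    {"delta_pos":[1.7,-0.57,0],"roll":0}
  ]
}}

```text
time: 23.3
tcp_pos: [0.4962, 0.0503, -0.0059]
ee_rot: [-2.551, -1.833, 0.001]
ft_force: [-0.6, -1.0, -0.9]
grip_width: 1.001
finger_force: 0.0
```

Call:
{"api": "jog_arm", "payload": {
  "commands": [
    {"delta_pos":[0.06,-0.02,0],"roll":0},
    {"delta_pos":[0.12,-0.04,0],"roll":0},
    {"delta_pos":[0.18,-0.06,0],"roll":0},
    {"delta_pos":[0.24,-0.08,0],"roll":0},
    {"delta_pos":[0.24,-0.08,0],"roll":0}
  ]
}}

```text
time: 23.8
tcp_pos: [0.4961, 0.0503, -0.0066]
ee_rot: [-2.547, -1.832, 0.006]
ft_force: [-7.3, 3.5, 2.2]
grip_width: 1.0
finger_force: 0.0
```

```bash
python3 -c "
from m import *
faces()"
```

```text
E,F 0.4541 0.2059 [-7.3  3.5  2.2]
side rim 159 0.5304
side top 106 0.5306
side bot 120 0.5308
top rim 145 0.5335
top top 30 0.5305
top bot 34 0.5305
```

Both drawers are flush with the rim (0.5305 to 0.5308). Next is the lid: back off straight, rise, shut the fingers and go above the pressing point.

Call:
{"api": "jog_arm", "payload": {
  "commands": [
    {"delta_pos":[-0.6,0.2,0],"roll":0},
    {"delta_pos":[-2.3,0.77,0],"roll":0},
    {"delta_pos":[-3.8,1.28,1],"roll":0},
    {"delta_pos":[-3.8,1.28,5],"roll":0},
    {"delta_pos":[-3.8,1.28,10],"roll":0},
    {"delta_pos":[-3.8,1.28,15],"roll":0},
    {"delta_pos":[-3.8,1.28,20],"roll":0},
    {"delta_pos":[-3.8,1.28,25],"roll":0},
    {"delta_pos":[-3.8,1.28,30],"roll":0},
    {"delta_pos":[-3,1,34],"roll":0},
    {"delta_pos":[-1,0,36],"roll":0},
    {"delta_pos":[3,-2,36],"roll":0},
    {"delta_pos":[7,-4,36],"roll":0},
    {"delta_pos":[11,-6.2,36],"roll":0},
    {"delta_pos":[14.5,-8.1,36],"roll":0},
    {"delta_pos":[14.5,-8.1,34],"roll":0},
    {"delta_pos":[14.5,-8.1,32],"roll":0},
    {"delta_pos":[14.5,-8.1,31],"roll":0},
    {"delta_pos":[14.5,-8.1,31],"roll":0}
  ],
  "grip": 0
}}

```text
time: 25.8
tcp_pos: [0.6429, -0.0314, 0.302]
ee_rot: [-2.549, -1.832, 0.004]
ft_force: [-0.0, -0.2, -0.3]
grip_width: -0.001
finger_force: 0.0
```

Call:
{"api": "jog_arm", "payload": {
  "commands": [
    {"delta_pos":[0,0,-0.6],"roll":0},
    {"delta_pos":[0,0,-1.2],"roll":0},
    {"delta_pos":[0,0,-1.8],"roll":0},
    {"delta_pos":[-0.5,0.16,-2.4],"roll":0},
    {"delta_pos":[-1,0.32,-2.9],"roll":0},
    {"delta_pos":[-1.42,0.48,-3.5],"roll":0},
    {"delta_pos":[-1.8,0.6,-4],"roll":0},
    {"delta_pos":[-2.1,0.71,-4.5],"roll":0},
    {"delta_pos":[-2.46,0.83,-5],"roll":0}
  ]
}}

```text
time: 26.7
tcp_pos: [0.6194, -0.0232, 0.2554]
ee_rot: [2.549, 1.833, 0.003]
ft_force: [0.0, 0.1, 3.7]
grip_width: 0.001
finger_force: 1.8
```

Lid is moving at about 4 N. Continuing, with a slower finish.

Call:
{"api": "jog_arm", "payload": {
  "commands": [
    {"delta_pos":[-0.3,0.1,-0.6],"roll":0},
    {"delta_pos":[-0.6,0.2,-1.2],"roll":0},
    {"delta_pos":[-0.86,0.29,-1.7],"roll":0},
    {"delta_pos":[-1.12,0.37,-2.3],"roll":0},
    {"delta_pos":[-1.37,0.46,-2.8],"roll":0},
    {"delta_pos":[-1.62,0.54,-3.4],"roll":0},
    {"delta_pos":[-1.8,0.6,-4],"roll":0},
    {"delta_pos":[-2,0.67,-4.6],"roll":0},
    {"delta_pos":[-2.18,0.73,-5.3],"roll":0},
    {"delta_pos":[-2.3,0.77,-5.9],"roll":0},
    {"delta_pos":[-2.43,0.82,-6.5],"roll":0},
    {"delta_pos":[-2.56,0.86,-7.1],"roll":0},
    {"delta_pos":[-2.62,0.88,-7.6],"roll":0},
    {"delta_pos":[-2.68,0.9,-8],"roll":0},
    {"delta_pos":[-2.7,0.91,-8.3],"roll":0},
    {"delta_pos":[-2.72,0.92,-8.5],"roll":0},
    {"delta_pos":[-2.72,0.92,-8.5],"roll":0}
  ]
}}

```text
time: 28.4
tcp_pos: [0.592, -0.0141, 0.1688]
ee_rot: [2.55, 1.834, 0.0]
ft_force: [-0.4, -0.8, -0.1]
grip_width: -0.007
finger_force: 0.0
```

Call:
{"api": "jog_arm", "payload": {
  "commands": [
    {"delta_pos":[0,0,-0.15],"roll":0},
    {"delta_pos":[0,0,-0.3],"roll":0},
    {"delta_pos":[0,0,-0.45],"roll":0},
    {"delta_pos":[0,0,-0.6],"roll":0},
    {"delta_pos":[0,0,-0.6],"roll":0}
  ]
}}

```text
time: 28.9
tcp_pos: [0.5918, -0.014, 0.163]
ee_rot: [2.551, 1.834, -0.0]
ft_force: [-1.7, -0.2, 1.6]
grip_width: -0.001
finger_force: 0.9
```

Call:
{"api": "jog_arm", "payload": {
  "commands": [
    {"delta_pos":[0,0,-0.1],"roll":0},
    {"delta_pos":[0,0,-0.2],"roll":0},
    {"delta_pos":[0,0,-0.3],"roll":0},
    {"delta_pos":[0,0,-0.3],"roll":0}
  ]
}}

```text
time: 29.3
tcp_pos: [0.5918, -0.014, 0.162]
ee_rot: [-2.55, -1.834, 0.001]
ft_force: [-5.5, 0.7, 8.9]
grip_width: 0.004
finger_force: 4.5
```

Call:
{"api": "jog_arm", "payload": {
  "commands": [
    {"delta_pos":[0,0,0.5],"roll":0},
    {"delta_pos":[0,0,3],"roll":0},
    {"delta_pos":[0,0,7],"roll":0},
    {"delta_pos":[-4,2,11],"roll":0},
    {"delta_pos":[-8,4,13],"roll":0},
    {"delta_pos":[-12,6,14],"roll":0},
    {"delta_pos":[-12,6,14],"roll":0},
    {"delta_pos":[-12,6,14],"roll":0}
  ]
}}

```text
time: 30.1
tcp_pos: [0.4718, 0.0465, 0.3009]
ee_rot: [2.548, 1.834, 0.004]
ft_force: [-0.0, -0.0, 0.3]
grip_width: -0.0
finger_force: 0.0
```

```bash
python3 - <<'E'
from m import *
faces()
p,d=capture("side");cv2.imwrite("pics/s6.png",cv2.resize(p[90:290,110:376,::-1],(798,600)))
C=np.concatenate([cloud(n,capture(n)[1]).reshape(-1,3) for n in("side","top")])
E_,F=C[:,:2]@e,C[:,:2]@f
k=(E_>.60)&(E_<.73)&(F>.05)&(F<.33)&(C[:,2]<.2)&(C[:,2]>.13);print("lid fit z0,slope E",np.polyfit(E_[k]-.74,C[k,2],1))
E
```

```text
E,F 0.4323 0.1945 [-0.  -0.   0.3]
side rim 176 0.5301
side top 219 0.5304
side bot 253 0.5305
top rim 2 0.5221
top top 0 
top bot 28 0.5305
lid fit z0,slope E [0.00057717 0.1619352 ]
```

View pics/s6.png

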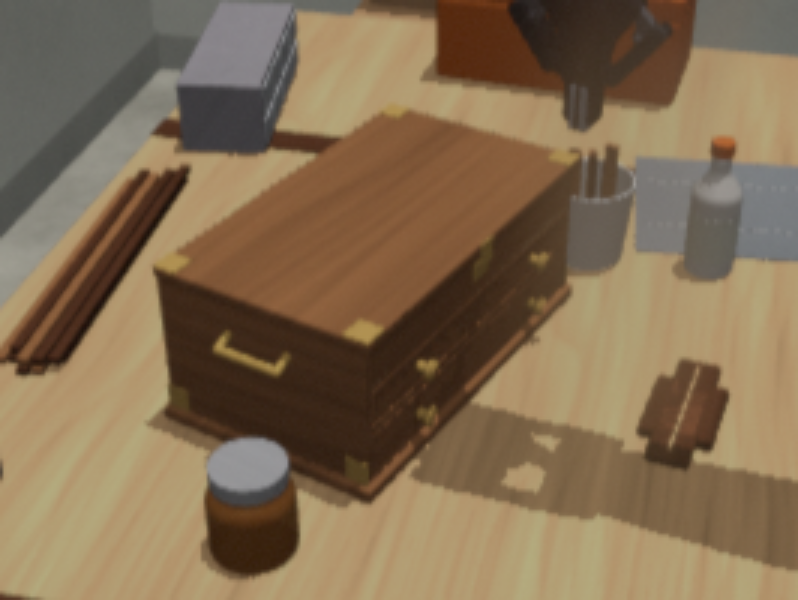

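The picture shows the lid flat on the rim (162 mm high, slope under 0.001) and both drawers flush. The jar (252,505), glue (713,210), tub (600,215) and blank (685,410) look undisturbed, and the gripper is clear of everything.

```bash
python3 -c "
from h import *
print(hand_in())"
```

```text
the job is handed in; nothing more can be done
None
```

The chest is shut and handed in: both drawers are flush with its front, the lid lies on the rim, and the loose things I could see are undisturbed. One slip: a finger link hooked the upper drawer's knob and drew it out about 5 mm before I pushed it home again. I also pushed the last 1.3 mm of the lower drawer with a finger knuckle, not the fingertip.

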